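Sort out the mixed-up desk trays

ROBOT

A 6-joint arm with a two-finger parallel gripper is mounted at the origin on the work surface. World frame = base frame: x ahead of the robot, y to its left, z up, the work surface at z = 0. Lengths are in mm, angles in rad, forces in N, time in s.
With the tool pointing down it reaches from about 400 to 925 mm from the base axis. Payload 12.5 kg.
Tool frame: the origin (TCP) lies at the very end of the fingers, on their centre line; the grasp point (between the pads) lies 19 mm behind it; z points along the fingers, y is the line along which they close (so a half turn about z gives the same grasp; the last joint's range is limited). The gripper opens to 95 mm and grips with 3 to 60 N. Pads are 20 mm wide; open, the fingers measure 119 mm over their backs; the gripper's body (75 mm by 180 mm) begins 59 mm behind the grasp point.
Start: joints at [1.174, 0.491, 1.559, -0, 1.092, -0.106], TCP at [179.182, 598.783, 214.661] pointing down, gripper open.
Joint ranges: [-3.1, 3.1], [-0.84, 2.19], [0.05, 2.79], [-1.13, 4.28], [0.06, 2.93], [-2.69, 2.69]. Speed limits (rad/s): [2.22, 2.22, 2.79, 3.14, 3.14, 3.14].

INTERFACE

Orientations are given as [roll, pitch, yaw] about the fixed x, y, z axes, in that order (R = Rz(yaw) Ry(pitch) Rx(roll)).
In Python, from cell import state, imaging, env, spot_in, mark_of gives the robot as it stands. The module is installed in compiled form; this text tells all that it offers.
- The arm moves only by the tool step_arm, never from a script. Its argument "increments" is a list of rows, each an object with "slide": the shift along the tool's x, y, z in m, a list of three; "roll": the turn about the tool's z in rad. A call has 1 to 5 rows; each row is the pose to reach, as a shift and turn from the pose commanded when the call began, along the tool's axes at that moment; what a row does not reach only later rows make up. A row lasts 1/8 s, in which the tool goes at most 62.5 mm and 10.7 degrees, less where a joint would pass 70% of its speed; a pose out of reach is approached as far as the arm can. A call with a gripper value outside its range is refused whole. "fingers" is the opening, from 0 (shut) to 1 (fully open), set as the call begins (left out, the last holds). The fingers move at their own pace and stop on an object; the grip force is fixed at half the most. Time passes only in rows, so rows that repeat a pose let the fingers close. It gives the time, the measured TCP pose, the force, the opening and the grip force at its end, in the units of the state.
- state(): the state, without advancing time (a new reading comes with each control period).
- imaging.read_camera(name): name is "scene" or "top" or "wrist"; returns a dict with "color" (420x560x3 uint8, red, green, blue), "z_map" (420x560 float32, mm along the optical axis (not along the pixel's ray), 0 where there is no reading), "intrinsics" (3x3 intrinsics, pixels), "distortion" ([k1, k2, p1, p2, k3] as OpenCV has them; the pictures are not rectified), "camera_from_world" (4x4, takes a point from world to camera coordinates). Camera axes: x right, y up, looking along -z (the intrinsics and any distortion apply to the point x, -y, -z); pixel columns grow to the right and rows downward; lengths in mm; the calibration is good to about 2 mm. A picture is of the moment at which its call begins.
- env.job_done(): hands the job in; it is judged then, once.
Trained networks look in the newest picture that a camera, given by its name, has taken for a name from the list of things; names that differ only in an ending like _2 or _b are one class to them, and where a whole thing is asked for, a point or a joint stands for the part that bears it (a point fixed in the world has none). Each returns a list of dicts, best first, with "confidence" (0 to 1); they miss things now and then, are a little off and sometimes report something else, mostly with a low value. They report only what shows in the picture. A call takes as long as a camera call. They do not tell look-alikes from the thing itself.
- spot_in(camera, target): "bbox" ([left, top, right, bottom] in pixels, round what is visible of it).
- mark_of(camera, target): "uv" ([column, row] in pixels: a listed point, or the origin of a listed thing).
The state is a dict: "t": time; "joints": joint angles; "qvel": joint speeds; "tau": joint torques, N m; "eef_pos": TCP position; "tcp_rot": TCP orientation; "ft_force": force on the tool from outside, world axes, zero at the start; "moment": the same for the moment, N m; "opening": opening from 0.0 (shut) to 1.0 (fully open); "grip_force": force on a finger pad.
Only numpy, scipy, OpenCV 4.12 (cv2) and the standard library are available. Lean on these libraries where they do the work, as an engineer would, in place of code of your own. Each camera call takes 0.05 s, during which the arm holds its last target. There are 200 camera calls.

TASK

The tape roll, the note holder and the stapler each stand in the wrong wooden tray. First set one of them aside on the empty cork mat, then swap them round until each stands upright in the middle of its own tray: the tape roll in the round tray, the square note holder in the square tray and the stapler in the oblong tray, lying lengthwise along it. Do not tip any of them over, and leave the phone, the vase and the mug where they are.

Things in the scene. Friction and masses are not known exactly. Their poses are not given: they have to be found in the camera images.
- tape_mid (a point): roll of brown parcel tape standing on its flat side (axis upright): outer diameter 62 mm, height 48 mm, core hole 38 mm through. Loose, about 120 g. This point: on the axis, half-way up (24 mm above its underside); z up.
- notes_mid (a point): square grey plastic note holder filled with white paper: 60 x 60 mm, 44 mm high. Loose, about 220 g. This point: its centre, half-way up (22 mm above its underside); x and y square to its sides, z up.
- stapler_mid (a point): black desk stapler standing on its base: 112 mm long, 30 mm wide with flat upright sides up to 40 mm, 50 mm high. Loose, about 250 g. This point: its centre, half-way up (25 mm above its underside); x along its length, z up.
- tray_round: round wooden tray fixed to the desk: outer diameter 140 mm, inner 132 mm, floor 4 mm thick, rim top 8 mm above the desk. Home of the tape roll. Origin: its centre at desk height.
- tray_square: square wooden tray fixed to the desk: outside 124 x 124 mm, inside 116 x 116 mm, floor 4 mm thick, rim top 8 mm above the desk. Home of the note holder. Origin: its centre at desk height; x and y square to its sides.
- tray_oblong: oblong wooden tray fixed to the desk: outside 148 x 96 mm, inside 140 x 88 mm, floor 4 mm thick, rim top 8 mm above the desk. Home of the stapler. Origin: its centre at desk height; x along its length.
- cork_mat: flat six-sided cork mat fixed to the desk, 124 mm across its flats, 4 mm thick, no rim; empty at the start, the free spot. Origin: its centre at desk height.
- phone: black phone lying flat, 72 x 148 x 10 mm, loose bystander; origin at the centre of its underside, y along its length.
- vase: brown-red ceramic vase, up to 62 mm in diameter, 135 mm high, loose bystander; origin at the centre of its underside.
- mug: white mug, 82 mm in diameter, 90 mm high, handle on its +y side, loose bystander; origin at the centre of its underside.
Things that resemble listed ones, but are neither listed nor needed, are in the scene too. Of the things shaped like the part that bears stapler_mid, the black one is meant.

How it is judged (in metres and radians):
On the way:
1. one of the three things stands on the cork mat (((horizontal distance between tape_mid and cork_mat below 0.045 m and z of tape_mid in the frame of cork_mat between 0.023 and 0.033 m and angle between tape_mid's own z axis and vertical below 0.12 rad and linear speed of tape below 0.02 m/s) or (horizontal distance between notes_mid and cork_mat below 0.045 m and z of notes_mid in the frame of cork_mat between 0.021 and 0.031 m and angle between notes_mid's own z axis and vertical below 0.12 rad and linear speed of notes below 0.02 m/s) or (horizontal distance between stapler_mid and cork_mat below 0.045 m and z of stapler_mid in the frame of cork_mat between 0.024 and 0.034 m and angle between stapler_mid's own z axis and vertical below 0.12 rad and linear speed of stapler below 0.02 m/s))), for 0.2 s.
At the end, for the whole second after the job is handed in: the tape roll stands in the round tray, the note holder in the square tray and the stapler in the oblong tray, each upright on the tray's floor with its centre within 15 mm of the tray's centre (heights within 5 mm), the stapler within 0.25 rad of the tray's length, all released and at rest (horizontal distance between tape_mid and tray_round below 0.015 m and z of tape_mid in the frame of tray_round between 0.023 and 0.033 m and angle between each of tape_mid, notes_mid, stapler_mid's own z axis and vertical below 0.12 rad and linear speed of each of tape, notes, stapler below 0.02 m/s and horizontal distance between notes_mid and tray_square below 0.015 m and z of notes_mid in the frame of tray_square between 0.021 and 0.031 m and horizontal distance between stapler_mid and tray_oblong below 0.015 m and z of stapler_mid in the frame of tray_oblong between 0.024 and 0.034 m and angle between the x axis of stapler_mid and the x axis of tray_oblong, either way round below 0.25 rad); the robot touches nothing.
It fails at once if the phone is moved more than 25 mm or tipped (distance of phone from where it was at the start of the episode above 0.025 m or angle between phone's own z axis and vertical above 0.35 rad).
It fails at once if the vase is moved more than 25 mm or tipped (distance of vase from where it was at the start of the episode above 0.025 m or angle between vase's own z axis and vertical above 0.35 rad).
It fails at once if the mug is moved more than 25 mm or tipped (distance of mug from where it was at the start of the episode above 0.025 m or angle between mug's own z axis and vertical above 0.35 rad).
It fails at once if one of the three things is tipped over (angle between any of tape_mid, notes_mid, stapler_mid's own z axis and vertical above 0.8 rad).
It also fails if it takes over 99 s, if anything falls off the work surface, if the arm or the gripper's body presses on something with over 40 N, if the wrist force passes 120 N, or if a joint passes its speed limit or range.

## Working session

There is one attempt and no reset: what is moved stays moved. The work goes in short steps, Python scripts to look and compute and a tool call to move; the robot and the scene stay as the last step left them, time stands still between calls to the robot, and variables do not carry over. Pictures are saved under pics/ and viewed, at most 14 in all, crops included, and the job is handed in when it is done.

Besides the shell and the picture viewer there is one more tool, called after "Call:" as name(argument=value, ...), one argument or row to a line, values as JSON. step_arm: Moves the arm, as the interface text tells. Its arguments: {"type":"object","properties":{"increments":{"type":"array"},"fingers":{"type":"number"}},"required":["increments"]}

```bash
mkdir -p pics
cat > h.py <<'E'
import numpy as np, cv2
from cell import state, imaging, env, spot_in, mark_of
def cam(n):
    return imaging.read_camera(n)
def world(c,uv,z=None):
    """pixel -> world; at plane height z (mm) or by depth"""
    p=cv2.undistortPoints(np.array([[uv]],float),c["intrinsics"],np.array(c["distortion"],float))[0,0]
    T=np.linalg.inv(c["camera_from_world"]); d=T[:3,:3]@np.array([p[0],-p[1],-1]); o=T[:3,3]
    if z is None:
        s=float(c["z_map"][int(round(uv[1])),int(round(uv[0]))])
    else: s=(z-o[2])/d[2]
    return o+s*d
def save(c,n,crop=None,k=1):
    im=c["color"][...,::-1]
    if crop: l,t,r,b=crop; im=im[t:b,l:r]
    if k!=1: im=cv2.resize(im,None,fx=k,fy=k,interpolation=cv2.INTER_CUBIC)
    cv2.imwrite(f"pics/{n}.png",im)
E
python3 - <<'E'
from h import *
np.set_printoptions(precision=1,suppress=True)
s=state(); print(s["t"],s["eef_pos"],s["tcp_rot"],s["opening"])
H=dict(tape_mid=28,notes_mid=26,stapler_mid=29,tray_round=4,tray_square=4,tray_oblong=4,cork_mat=4,phone=0,vase=0,mug=0)
for n in ("top","scene"):
    c=cam(n); save(c,n+"0")
    T=np.linalg.inv(c["camera_from_world"]);print(n,T[:3,3])
    for k,z in H.items():
        for m in mark_of(n,k)[:3]: print(k,round(m["confidence"],2),np.array(m["uv"]),world(c,m["uv"],z))
E
```

```text
0.0 [179.1 598.5 214.1] [-3.1 -0.   2.9] 1.0004025336744307
top [ 349.7   94.3 1041.5]
tape_mid 0.86 [272.5 253.2] [466.2 111.6  28. ]
notes_mid 0.77 [361.6 253.2] [ 469.9 -105.    26. ]
notes_mid 0.41 [192.1 229.5] [521.6 310.5  26. ]
stapler_mid 0.94 [214.1 297.4] [358.4 248.3  29. ]
stapler_mid 0.9 [121.4 203.1] [584.8 490.4  29. ]
stapler_mid 0.71 [142.9 304.6] [338.4 416.9  29. ]
tray_round 0.71 [191.  230.2] [523.5 317.9   4. ]
tray_square 0.71 [276.  249.5] [478.4 103.5   4. ]
tray_oblong 0.96 [360.4 253. ] [ 473.  -106.4    4. ]
cork_mat 0.68 [449.5 266.5] [ 442.7 -326.9    4. ]
cork_mat 0.63 [314.  151.4] [737.1   8.8   4. ]
phone 0.73 [313.2 153.3] [733.3  10.6   0. ]
phone 0.37 [388.9 146.8] [ 754.8 -188.6    0. ]
vase 0.57 [272.2 248.9] [480.2 113.    0. ]
mug 0.91 [391.  145.5] [ 758.5 -194.3    0. ]
scene [1186.2  676.   839.8]
tape_mid 0.97 [317.4 204.6] [453.  106.5  28. ]
notes_mid 0.86 [256.  177.7] [487.2 -88.8  26. ]
notes_mid 0.34 [309.9 212.2] [487.  110.9  26. ]
stapler_mid 0.8 [388.4 214.5] [353.9 259.9  29. ]
stapler_mid 0.62 [443.9 244.1] [345.9 415.2  29. ]
stapler_mid 0.56 [362.7 260.5] [526.3 308.6  29. ]
tray_round 0.69 [207.4 247.9] [739.4   6.7   4. ]
tray_round 0.61 [150.1 214.6] [ 769.3 -190.     4. ]
tray_round 0.59 [361.2 268.1] [527.5 309.3   4. ]
tray_square 0.96 [307.7 212.4] [472.8  92.1   4. ]
tray_oblong 0.66 [255.5 180.7] [ 478.7 -100.6    4. ]
phone 0.82 [208.5 249.2] [738.1   8.8   0. ]
phone 0.54 [361.9 261.5] [506.6 296.1   0. ]
phone 0.15 [311.1 213.2] [465.4  97.7   0. ]
vase 0.83 [272.8 310.2] [754.6 245.3   0. ]
vase 0.56 [151.4 213.3] [ 762. -196.    0.]
mug 0.55 [152.6 213. ] [ 759.1 -194.7    0. ]
```

View pics/top0.png

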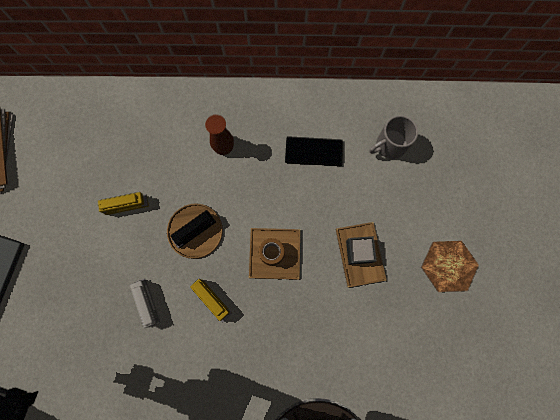

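View pics/scene0.png

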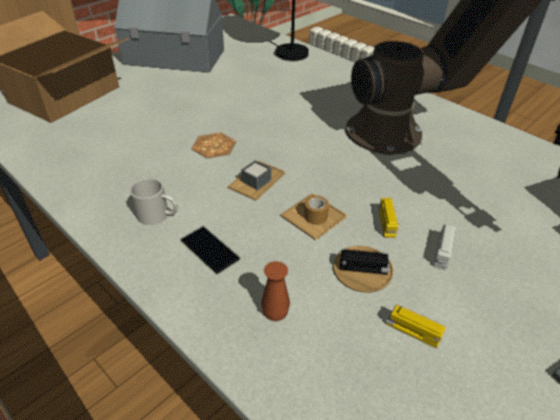

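The top picture shows three wooden trays: round at (195,231), square at (276,253) and oblong at (361,254), with the cork mat at (450,266). Stapler-like things are black (193,229, in the round tray), yellow (121,203), yellow (210,299) and white (143,304); the black one is meant. The tape is at (272,252) and the notes at (363,250). The phone (314,151), vase (218,135) and mug (398,135) lie behind them.

```bash
cat >> h.py <<'E'
def cloud(c):
    h,w=c["z_map"].shape; u,v=np.meshgrid(np.arange(w),np.arange(h))
    p=cv2.undistortPoints(np.stack([u,v],-1).reshape(-1,1,2).astype(float),c["intrinsics"],np.array(c["distortion"],float)).reshape(h,w,2)
    T=np.linalg.inv(c["camera_from_world"]); s=c["z_map"][...,None]
    d=np.dstack([p[...,0],-p[...,1],-np.ones((h,w))])
    P=(d*s)@T[:3,:3].T+T[:3,3]; P[c["z_map"]==0]=np.nan
    return P
def rays(c,m,z):
    ys,xs=np.nonzero(m); return np.array([world(c,(x,y),z)[:2] for x,y in zip(xs,ys)])
def objs(P,col,xy,r,zlo,zhi):
    m=(np.hypot(P[...,0]-xy[0],P[...,1]-xy[1])<r)&(P[...,2]>zlo)&(P[...,2]<zhi)
    return m
def rect(p):
    (x,y),(w,h),a=cv2.minAreaRect(p.astype(np.float32))
    if w<h: w,h,a=h,w,a+90
    return np.round([x,y,w,h,a%180],1)   # centre, long, short, long-axis angle deg from x
E
python3 - <<'E'
from h import *
np.set_printoptions(precision=1,suppress=True)
c=cam("top");P=cloud(c)
save(c,"st",(90,180,300,340),3.5)
m=(abs(P[...,0]-600)<30)&(abs(P[...,1])<300); print("desk z",np.nanmean(P[m][:,2]),np.nanstd(P[m][:,2]))
for n,xy,z,H in (("tape",(468,108),30,70),("notes",(474,-104),30,70),("stapler",(524,313),25,70)):
    m=objs(P,c,xy,75,z,H); q=P[m]; print(n,m.sum(),q[:,2].max(),np.median(q[:,2]),q.mean(0),rect(q[:,:2]))
hsv=cv2.cvtColor(c["color"],cv2.COLOR_RGB2HSV)
for n,xy,z,r in (("round",(524,313),8,95),("square",(473,102),8,100),("oblong",(476,-104),8,100),("cork",(442,-327),4,90)):
    W=(np.hypot(P[...,0]-xy[0],P[...,1]-xy[1])<r)&(hsv[...,1]>75)&(P[...,2]<60)
    m=cv2.morphologyEx(W.astype(np.uint8),cv2.MORPH_OPEN,np.ones((2,2)))
    k,l,st,_=cv2.connectedComponentsWithStats(m); b=1+np.argmax(st[1:,4]); m=l==b
    q=rays(c,m,z); print(n,m.sum(),rect(q),cv2.minEnclosingCircle(q.astype(np.float32)))
E
```

```text
desk z 0.6578850654698088 2.0251904257673243
tape 367 58.13479190131932 51.84913077506053 [468.8 114.   50.8] [469.6 113.7  61.6  59.4   1.5]
notes 676 52.79583320746383 42.42232079717991 [ 476.8 -102.    43.3] [ 477.2 -102.    60.7   60.7   95.3]
stapler 619 60.06973234461759 51.342471184913734 [522.4 305.8  49.6] [523.3 309.3 112.1  31.2 127.2]
round 1866 [520.4 306.4 139.4 138.4  65.8] ((520.552734375, 305.9624328613281), 70.75904846191406)
square 2285 [466.3 105.6 126.1 123.4   0.4] ((466.64495849609375, 104.62031555175781), 85.91685485839844)
oblong 1660 [ 467.9 -108.   149.5   98.5   11. ] ((467.9844665527344, -108.45545196533203), 87.75090789794922)
cork 2189 [ 442.2 -330.8  140.6  123.5   90.9] ((442.13897705078125, -330.6246032714844), 70.55534362792969)
```

View pics/st.png

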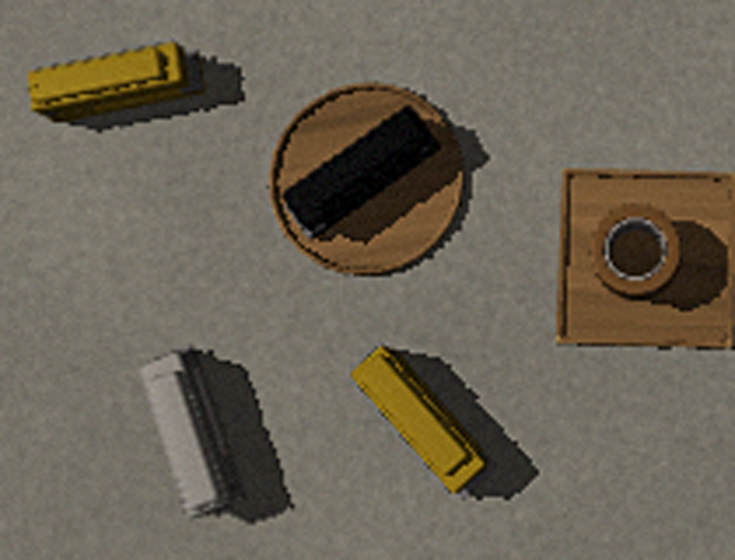

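Chosen: the black stapler in the round tray (crop at about (360,170)); the yellow and white ones stand on bare desk. Plan: notes to the mat, stapler to oblong, tape to round, notes to square.

```bash
cat > go.py <<'E'
import sys; from h import *
# usage: go.py x y z closing_angle_deg [...groups of 4 ] : slide/roll of each from the present pose
from scipy.spatial.transform import Rotation as Ro
s=state(); p=np.array(s["eef_pos"]); R=Ro.from_euler("xyz",s["tcp_rot"]).as_matrix()
R0=R; a0=np.degrees(np.arctan2(R[1,1],R[0,1])); 
a=np.array(sys.argv[1:],float).reshape(-1,4)
print("t %.2f"%s["t"],"p",p.round(1),"closing ang",a0.round(1),"tilt",np.round(R[:2,2],3),"open",round(s["opening"],3),"j",np.round(s["joints"],2))
for g in a:
    d=(g[3]-a0+90)%180-90
    print(np.round(R.T@(g[:3]-p)/1000,4),"roll",round(-np.radians(d),3))
E
python3 go.py 477 100 215 5.3 477 -102 120 5.3
```

```text
t 1.15 p [179.2 598.8 214.7] closing ang 73.3 tilt [0. 0.] open 1.0 j [ 1.17  0.49  1.56 -0.    1.09 -0.11]
[-4.283e-01 -3.925e-01 -4.000e-04] roll 1.187
[-0.4862 -0.586   0.0946] roll 1.187
```

Call:
step_arm(
  increments=[
    {"slide": [-0.428, -0.392, 0], "roll": 1.187},
    {"slide": [-0.428, -0.392, 0], "roll": 1.187},
    {"slide": [-0.428, -0.392, 0], "roll": 1.187},
    {"slide": [-0.428, -0.392, 0], "roll": 1.187},
    {"slide": [-0.428, -0.392, 0], "roll": 1.187},
  ],
)

```text
t: 1.78
eef_pos: [340.2, 328.8, 214.9]
tcp_rot: [3.141, -0.0, 1.907]
ft_force: [0.1, 1.2, -0.2]
opening: 1.001
grip_force: 0.0
```

```bash
python3 go.py 477 100 215 5.3 477 -102 120 5.3
```

```text
t 1.77 p [340.2 328.8 214.9] closing ang 19.3 tilt [0.001 0.001] open 1.001 j [0.63 0.28 1.92 0.   0.95 0.29]
[-2.612e-01  5.350e-02 -1.000e-04] roll 0.244
[-0.4519 -0.0132  0.0947] roll 0.244
```

Call:
step_arm(
  increments=[
    {"slide": [-0.452, -0.013, 0.04], "roll": 0.244},
    {"slide": [-0.452, -0.013, 0.04], "roll": 0.244},
    {"slide": [-0.452, -0.013, 0.04], "roll": 0.244},
    {"slide": [-0.452, -0.013, 0.04], "roll": 0.244},
    {"slide": [-0.452, -0.013, 0.04], "roll": 0.244},
  ],
)

```text
t: 2.4
eef_pos: [436.0, 32.4, 187.2]
tcp_rot: [3.141, 0.0, 1.669]
ft_force: [1.5, 0.9, -0.3]
opening: 1.001
grip_force: 0.0
```

```bash
python3 go.py 477 -102 150 5.3
```

```text
t 2.40 p [436.   32.4 187.2] closing ang 5.6 tilt [0.001 0.   ] open 1.001 j [-0.08  0.26  2.03  0.    0.85 -0.18]
[-0.1377  0.0276  0.0373] roll 0.006
```

Call:
step_arm(
  increments=[
    {"slide": [-0.138, 0.028, 0.037], "roll": 0},
    {"slide": [-0.138, 0.028, 0.037], "roll": 0},
    {"slide": [-0.138, 0.028, 0.037], "roll": 0},
    {"slide": [-0.138, 0.028, 0.037], "roll": 0},
  ],
)

```text
t: 2.9
eef_pos: [476.8, -100.7, 149.7]
tcp_rot: [-3.141, -0.001, 1.667]
ft_force: [-0.0, 0.4, 0.9]
opening: 1.001
grip_force: 0.0
```

```bash
cat > look.py <<'E'
import sys; from h import *
np.set_printoptions(precision=1,suppress=True)
# look.py name x y zlo zhi : wrist-camera cloud rect of what stands near x,y
n,x,y,lo,hi=sys.argv[1],*map(float,sys.argv[2:6])
c=cam("wrist"); P=cloud(c); save(c,n)
m=objs(P,c,(x,y),75,lo,hi); q=P[m]
print(m.sum(), np.median(q[:,2]) if len(q) else None, q.mean(0), rect(q[:,:2]))
E
python3 look.py w1 477 -102 35 62; python3 go.py 477 -102 14 5.3
```

```text
3967 41.43798470607294 [ 475.  -100.3   42.9] [ 475.1 -100.9   60.6   60.    95. ]
t 2.95 p [476.6 -99.7 150.1] closing ang 5.6 tilt [-0.001  0.   ] open 0.997 j [-0.34  0.38  1.96  0.    0.79 -0.44]
[-0.0024  0.0002  0.1361] roll 0.005
```

View pics/w1.png

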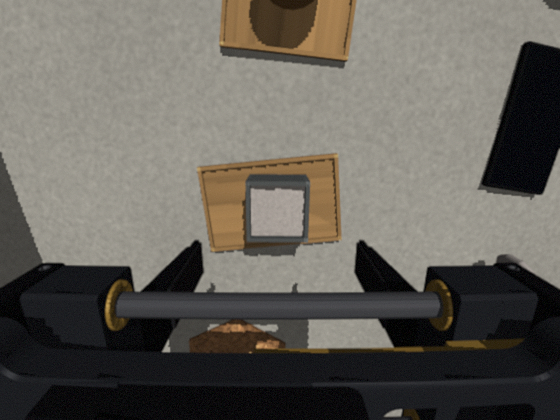

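The wrist picture shows the note holder at (277,210), square to the fingers; the two measurements agree within 2 mm.

Call:
step_arm(
  increments=[
    {"slide": [-0.001, -0.001, 0.06], "roll": 0},
    {"slide": [-0.001, -0.001, 0.115], "roll": 0},
    {"slide": [-0.001, -0.001, 0.136], "roll": 0},
    {"slide": [-0.001, -0.001, 0.136], "roll": 0},
  ],
)

```text
t: 3.45
eef_pos: [475.4, -99.5, 13.6]
tcp_rot: [-3.139, -0.001, 1.671]
ft_force: [0.4, 0.7, -0.3]
opening: 0.997
grip_force: 0.0
```

Call:
step_arm(
  increments=[
    {"slide": [0, 0, 0]},
    {"slide": [0, 0, 0]},
    {"slide": [0, 0, 0]},
    {"slide": [0, 0, 0]},
    {"slide": [0, 0, 0]},
  ],
  fingers=0,
)

```text
invalid input at $.increments[0]: expected keys slide, roll
```

Call:
step_arm(
  increments=[
    {"slide": [0, 0, 0], "roll": 0},
    {"slide": [0, 0, 0], "roll": 0},
    {"slide": [0, 0, 0], "roll": 0},
    {"slide": [0, 0, 0], "roll": 0},
    {"slide": [0, 0, 0], "roll": 0},
  ],
  fingers=0,
)

```text
t: 4.08
eef_pos: [476.1, -101.3, 14.5]
tcp_rot: [3.141, 0.0, 1.669]
ft_force: [-1.4, 0.4, 6.9]
opening: 0.633
grip_force: 30.0
```

```bash
python3 go.py 442 -331 80 5.3
```

```text
t 4.08 p [ 476.1 -101.3   14.5] closing ang 5.6 tilt [ 0. -0.] open 0.633 j [-0.35  0.62  2.07  0.    0.45 -0.44]
[-0.2252 -0.0565 -0.0655] roll 0.006
```

Call:
step_arm(
  increments=[
    {"slide": [0, 0, -0.03], "roll": 0},
    {"slide": [0, 0, -0.06], "roll": 0},
    {"slide": [-0.05, -0.013, -0.06], "roll": 0},
    {"slide": [-0.1, -0.025, -0.06], "roll": 0},
    {"slide": [-0.15, -0.038, -0.06], "roll": 0},
  ],
)

```text
t: 4.7
eef_pos: [452.5, -255.7, 74.0]
tcp_rot: [-3.142, -0.0, 1.67]
ft_force: [1.0, 0.2, -2.2]
opening: 0.629
grip_force: 30.0
```

```bash
python3 go.py 442 -331 75 5.3 442 -331 14.5 5.3
```

```text
t 4.70 p [ 452.5 -255.7   74. ] closing ang 5.7 tilt [-0.  0.] open 0.629 j [-0.64  0.54  1.95  0.    0.65 -0.74]
[-0.0739 -0.0179 -0.001 ] roll 0.006
[-0.0739 -0.0179  0.0595] roll 0.006
```

Call:
step_arm(
  increments=[
    {"slide": [-0.045, -0.011, 0], "roll": 0},
    {"slide": [-0.074, -0.018, 0], "roll": 0},
    {"slide": [-0.074, -0.018, 0.035], "roll": 0},
    {"slide": [-0.074, -0.018, 0.06], "roll": 0},
    {"slide": [-0.074, -0.018, 0.06], "roll": 0},
  ],
)

```text
t: 5.32
eef_pos: [441.7, -329.4, 12.6]
tcp_rot: [-3.14, -0.002, 1.669]
ft_force: [0.9, -0.1, -2.4]
opening: 0.628
grip_force: 30.0
```

Call:
step_arm(
  increments=[
    {"slide": [0, 0, 0], "roll": 0},
    {"slide": [0, 0, 0], "roll": 0},
    {"slide": [0, 0, 0], "roll": 0},
    {"slide": [0, 0, 0], "roll": 0},
  ],
  fingers=1,
)

```text
t: 5.82
eef_pos: [442.5, -329.7, 14.4]
tcp_rot: [3.141, 0.0, 1.669]
ft_force: [-0.4, 0.7, 0.1]
opening: 0.978
grip_force: 0.0
```

Call:
step_arm(
  increments=[
    {"slide": [0, 0, -0.05], "roll": 0},
    {"slide": [0, 0, -0.11], "roll": 0},
    {"slide": [0, 0, -0.135], "roll": 0},
  ],
)

```text
t: 6.2
eef_pos: [442.9, -330.2, 152.3]
tcp_rot: [3.139, 0.003, 1.669]
ft_force: [0.2, 0.2, 0.0]
opening: 0.998
grip_force: 0.0
```

```bash
python3 look.py w2 440 -331 35 62; python3 go.py 460 0 150 37.2  523 309 120 37.2
```

```text
3912 41.457135263998566 [ 441.4 -328.3   42.9] [ 441.4 -328.8   60.3   60.2   95.4]
t 6.25 p [ 443.5 -330.6  154.2] closing ang 5.7 tilt [ 0.005 -0.004] open 1.0 j [-0.76  0.46  1.81  0.    0.87 -0.86]
[0.3274 0.049  0.0028] roll -0.551
[0.6288 0.142  0.0318] roll -0.551
```

Call:
step_arm(
  increments=[
    {"slide": [0.629, 0.142, 0], "roll": -0.551},
    {"slide": [0.629, 0.142, 0], "roll": -0.551},
    {"slide": [0.629, 0.142, 0], "roll": -0.551},
    {"slide": [0.629, 0.142, 0], "roll": -0.551},
    {"slide": [0.629, 0.142, 0], "roll": -0.551},
  ],
)

```text
t: 6.88
eef_pos: [480.8, -17.6, 148.9]
tcp_rot: [3.141, 0.0, 2.22]
ft_force: [0.4, -0.0, -0.9]
opening: 1.0
grip_force: 0.0
```

```bash
python3 go.py 523 308 150 37.2
```

```text
t 6.88 p [480.8 -17.6 148.9] closing ang 37.2 tilt [0. 0.] open 1.0 j [-0.17  0.38  1.98  0.    0.78 -0.82]
[ 0.2338  0.2305 -0.0011] roll 0.0
```

Call:
step_arm(
  increments=[
    {"slide": [0.234, 0.23, 0], "roll": 0},
    {"slide": [0.234, 0.23, 0], "roll": 0},
    {"slide": [0.234, 0.23, 0], "roll": 0},
    {"slide": [0.234, 0.23, 0], "roll": 0},
    {"slide": [0.234, 0.23, 0], "roll": 0},
  ],
)

```text
t: 7.5
eef_pos: [520.3, 292.6, 148.7]
tcp_rot: [-3.141, -0.0, 2.221]
ft_force: [0.0, -0.9, 0.2]
opening: 1.001
grip_force: 0.0
```

Call:
step_arm(
  increments=[
    {"slide": [0.012, 0.012, 0], "roll": 0},
    {"slide": [0.012, 0.012, 0], "roll": 0},
  ],
)

```text
t: 7.75
eef_pos: [522.3, 307.6, 148.4]
tcp_rot: [-3.141, -0.0, 2.222]
ft_force: [0.4, 0.0, -0.9]
opening: 1.002
grip_force: 0.0
```

```bash
python3 look.py w3 523 308 30 62; python3 go.py 523 308 14 37.2
```

```text
3451 53.172908645467146 [519.7 313.4  51.3] [522.5 309.5 106.9  30.4 127.3]
t 7.80 p [522.4 306.5 148.6] closing ang 37.2 tilt [-0.001 -0.001] open 1.001 j [ 0.42  0.54  1.68 -0.    0.93 -0.23]
[0.0008 0.0015 0.1346] roll 0.001
```

View pics/w3.png

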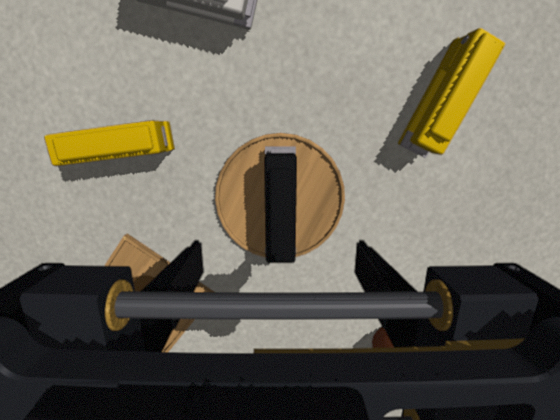

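The wrist picture shows the black stapler at (281,207), lengthwise between the fingers in the round tray.

```bash
python3 go.py 523 309.3 14 37.2
```

```text
t 7.80 p [522.4 306.5 148.6] closing ang 37.2 tilt [-0.001 -0.001] open 1.001 j [ 0.42  0.54  1.68 -0.    0.93 -0.23]
[0.0019 0.0023 0.1346] roll 0.001
```

Call:
step_arm(
  increments=[
    {"slide": [0.0015, 0.002, 0.06], "roll": 0},
    {"slide": [0.0015, 0.002, 0.115], "roll": 0},
    {"slide": [0.0015, 0.002, 0.134], "roll": 0},
    {"slide": [0.0015, 0.002, 0.134], "roll": 0},
  ],
)

```text
t: 8.3
eef_pos: [523.7, 308.6, 15.0]
tcp_rot: [-3.14, -0.0, 2.219]
ft_force: [0.7, 0.3, 0.7]
opening: 0.996
grip_force: 0.0
```

Call:
step_arm(
  increments=[
    {"slide": [0, 0, 0], "roll": 0},
    {"slide": [0, 0, 0], "roll": 0},
    {"slide": [0, 0, 0], "roll": 0},
    {"slide": [0, 0, 0], "roll": 0},
    {"slide": [0, 0, 0], "roll": 0},
  ],
  fingers=0,
)

```text
t: 8.93
eef_pos: [523.5, 309.7, 15.2]
tcp_rot: [3.141, -0.0, 2.22]
ft_force: [0.4, 0.3, -0.5]
opening: 0.53
grip_force: 0.0
```

Call:
step_arm(
  increments=[
    {"slide": [0, 0, 0], "roll": 0},
    {"slide": [0, 0, 0], "roll": 0},
    {"slide": [0, 0, -0.03], "roll": 0},
    {"slide": [0, 0, -0.08], "roll": 0},
    {"slide": [0, 0, -0.13], "roll": 0},
  ],
)

```text
t: 9.55
eef_pos: [523.1, 309.5, 146.0]
tcp_rot: [-3.14, -0.0, 2.22]
ft_force: [1.0, 1.2, -1.7]
opening: 0.316
grip_force: 30.0
```

```bash
python3 go.py 468 -108 150 101 468 -108 14 101
```

```text
t 9.55 p [523.1 309.5 146. ] closing ang 37.2 tilt [-0.001 -0.   ] open 0.316 j [ 0.43  0.54  1.68  0.    0.93 -0.22]
[-0.2991 -0.2964 -0.0037] roll -1.113
[-0.2992 -0.2962  0.1323] roll -1.113
```

Call:
step_arm(
  increments=[
    {"slide": [-0.299, -0.296, 0], "roll": -1.113},
    {"slide": [-0.299, -0.296, 0], "roll": -1.113},
    {"slide": [-0.299, -0.296, 0], "roll": -1.113},
    {"slide": [-0.299, -0.296, 0], "roll": -1.113},
    {"slide": [-0.299, -0.296, 0], "roll": -1.113},
  ],
)

```text
t: 10.18
eef_pos: [486.4, 22.3, 145.1]
tcp_rot: [3.142, -0.0, 3.088]
ft_force: [0.7, -0.7, -2.4]
opening: 0.314
grip_force: 30.0
```

```bash
python3 go.py 468 -108 150 101
python3 - <<'E'
from h import *
c=cam("wrist");P=cloud(c);save(c,"w4")
p=np.array(state()["eef_pos"]); q=P[(np.hypot(P[...,0]-p[0],P[...,1]-p[1])<70)&(P[...,2]<p[2]+60)&(P[...,2]>p[2]-30)]
print(p,len(q),rect(q[:,:2]),np.percentile(q[:,2],[1,10,50,90,99]))
E
```

```text
t 10.18 p [486.4  22.3 145.1] closing ang 87.0 tilt [-0.  0.] open 0.314 j [-0.09  0.39  1.97  0.    0.78 -1.61]
[ 0.0115 -0.1311 -0.005 ] roll -0.245
[485.74302504  17.79711476 144.94158025] 10880 [478.3  23.3 101.3  48.7 176.9] [147.54963101 167.91888383 182.6733836  184.92686726 201.61496016]
```

View pics/w4.png

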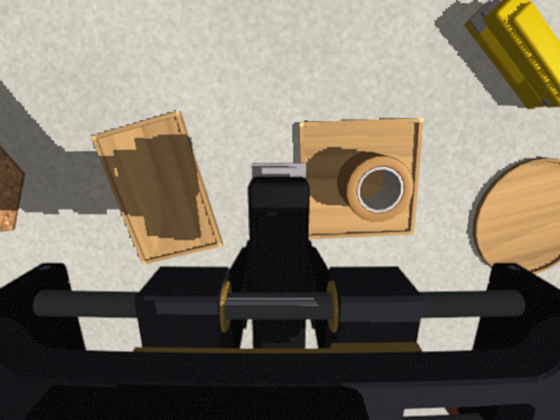

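The wrist picture shows the stapler held level (280,215), its top 40 mm above the TCP as expected; the oblong tray at (157,187) is empty.

Call:
step_arm(
  increments=[
    {"slide": [0.012, -0.129, 0], "roll": -0.245},
    {"slide": [0.012, -0.129, 0], "roll": -0.245},
    {"slide": [0.012, -0.129, 0], "roll": -0.245},
    {"slide": [0.012, -0.129, 0.06], "roll": -0.245},
    {"slide": [0.012, -0.129, 0.09], "roll": -0.245},
  ],
)

```text
t: 10.85
eef_pos: [466.6, -103.6, 53.2]
tcp_rot: [3.14, -0.002, -2.957]
ft_force: [0.5, -0.9, -1.9]
opening: 0.316
grip_force: 30.0
```

```bash
python3 - <<'E'
from h import *
c=cam("top"); hsv=cv2.cvtColor(c["color"],cv2.COLOR_RGB2HSV)
E
python3 go.py 468 -108 15.5 101
```

```text
t 10.90 p [ 465.7 -103.1   50.7] closing ang 100.6 tilt [-0.005  0.002] open 0.309 j [-0.36  0.54  2.07  0.    0.54 -2.11]
[-0.0016 -0.0053  0.0352] roll -0.007
```

Call:
step_arm(
  increments=[
    {"slide": [0, -0.004, 0.02], "roll": 0},
    {"slide": [0, -0.004, 0.025], "roll": 0},
    {"slide": [0, -0.004, 0.025], "roll": 0},
  ],
)

```text
t: 11.28
eef_pos: [468.3, -107.7, 30.6]
tcp_rot: [3.141, 0.0, -2.955]
ft_force: [-0.3, -0.1, -2.3]
opening: 0.317
grip_force: 30.0
```

```bash
python3 go.py 468 -108 15.5 101
```

```text
t 11.28 p [ 468.3 -107.7   30.6] closing ang 100.7 tilt [0. 0.] open 0.317 j [-0.36  0.58  2.08  0.    0.48 -2.12]
[ 0.0004 -0.0003  0.0151] roll -0.006
```

Call:
step_arm(
  increments=[
    {"slide": [0, 0, 0.01], "roll": 0},
    {"slide": [0, 0, 0.015], "roll": 0},
    {"slide": [0, 0, 0.015], "roll": 0},
    {"slide": [0, 0, 0.015], "roll": 0},
  ],
)

```text
t: 11.78
eef_pos: [468.2, -108.0, 15.1]
tcp_rot: [3.142, 0.0, -2.955]
ft_force: [-0.9, -0.7, -2.2]
opening: 0.312
grip_force: 30.0
```

Call:
step_arm(
  increments=[
    {"slide": [0, 0, 0], "roll": 0},
    {"slide": [0, 0, 0], "roll": 0},
    {"slide": [0, 0, 0], "roll": 0},
    {"slide": [0, 0, 0], "roll": 0},
    {"slide": [0, 0, 0], "roll": 0},
  ],
  fingers=1,
)

```text
t: 12.4
eef_pos: [468.2, -108.0, 15.1]
tcp_rot: [3.142, 0.0, -2.955]
ft_force: [-0.3, -0.1, 0.3]
opening: 0.78
grip_force: 0.0
```

Call:
step_arm(
  increments=[
    {"slide": [0, 0, -0.05], "roll": 0},
    {"slide": [0, 0, -0.11], "roll": 0},
    {"slide": [0, 0, -0.135], "roll": 0},
  ],
)

```text
t: 12.78
eef_pos: [468.8, -108.2, 153.0]
tcp_rot: [-3.14, 0.003, -2.955]
ft_force: [0.8, 0.4, -0.2]
opening: 0.994
grip_force: 0.0
```

```bash
python3 look.py w5 468 -108 30 62; python3 go.py 469.5 113.5 150 5
```

```text
3341 53.17408226006711 [ 463.7 -108.2   51.3] [ 467.9 -107.3  106.7   31.3   10.3]
t 12.82 p [ 469.4 -108.4  154.8] closing ang 100.7 tilt [ 0.006 -0.002] open 0.999 j [-0.36  0.37  1.97  0.    0.79 -2.12]
[-0.0411  0.2181  0.0043] roll -1.472
```

View pics/w5.png

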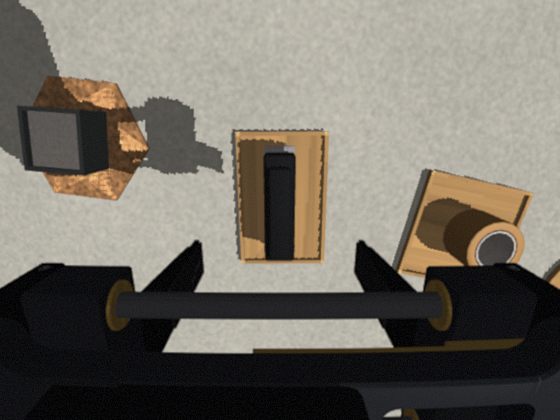

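The stapler stands centred and lengthwise in the oblong tray, (281,205) in the picture; the note holder is on the mat (65,140). Next the tape.

Call:
step_arm(
  increments=[
    {"slide": [-0.041, 0.218, 0], "roll": 0},
    {"slide": [-0.041, 0.218, 0], "roll": 0},
    {"slide": [-0.041, 0.218, 0], "roll": 0},
    {"slide": [-0.041, 0.218, 0], "roll": 0},
    {"slide": [-0.041, 0.218, 0], "roll": 0},
  ],
)

```text
t: 13.45
eef_pos: [467.6, 115.7, 149.6]
tcp_rot: [3.141, -0.001, -2.952]
ft_force: [-0.8, -0.8, -0.6]
opening: 0.996
grip_force: 0.0
```

```bash
python3 look.py w6 469 113 40 62; python3 go.py 469 113.5 15 100.7
```

```text
2276 51.755575173429264 [466.6 115.5  51.1] [467.5 115.8  60.8  60.5   8.9]
t 13.50 p [467.7 114.5 149.6] closing ang 100.8 tilt [-0.001 -0.   ] open 0.998 j [ 0.1   0.38  1.98  0.    0.79 -1.66]
[-0.0012 -0.0012  0.1346] roll 0.002
```

Call:
step_arm(
  increments=[
    {"slide": [-0.0005, 0, 0.06], "roll": 0},
    {"slide": [-0.0005, 0, 0.115], "roll": 0},
    {"slide": [-0.0005, 0, 0.134], "roll": 0},
    {"slide": [-0.0005, 0, 0.134], "roll": 0},
  ],
)

```text
t: 14.0
eef_pos: [467.9, 112.7, 14.8]
tcp_rot: [3.141, -0.003, -2.957]
ft_force: [-0.2, 0.8, 0.2]
opening: 0.995
grip_force: 0.0
```

Call:
step_arm(
  increments=[
    {"slide": [0, 0, 0], "roll": 0},
    {"slide": [0, 0, 0], "roll": 0},
    {"slide": [0, 0, 0], "roll": 0},
    {"slide": [0, 0, 0], "roll": 0},
    {"slide": [0, 0, 0], "roll": 0},
  ],
  fingers=0,
)

```text
t: 14.62
eef_pos: [468.8, 114.0, 16.6]
tcp_rot: [3.142, 0.001, -2.955]
ft_force: [-1.2, 0.7, 6.3]
opening: 0.639
grip_force: 30.0
```

Call:
step_arm(
  increments=[
    {"slide": [0, 0, 0], "roll": 0},
    {"slide": [0, 0, -0.03], "roll": 0},
    {"slide": [0, 0, -0.07], "roll": 0},
    {"slide": [0, 0, -0.08], "roll": 0},
    {"slide": [0, 0, -0.08], "roll": 0},
  ],
)

```text
t: 15.25
eef_pos: [468.6, 113.9, 96.1]
tcp_rot: [3.142, 0.001, -2.955]
ft_force: [0.3, -0.3, -2.1]
opening: 0.637
grip_force: 30.0
```

```bash
python3 go.py 520.5 306 95 100.7
```

```text
t 15.25 p [468.6 113.9  96.1] closing ang 100.7 tilt [0.001 0.   ] open 0.637 j [ 0.1   0.46  2.03  0.    0.65 -1.66]
[-0.0866  0.1791  0.0012] roll -0.001
```

Call:
step_arm(
  increments=[
    {"slide": [-0.087, 0.179, 0], "roll": 0},
    {"slide": [-0.087, 0.179, 0], "roll": 0},
    {"slide": [-0.087, 0.179, 0], "roll": 0},
    {"slide": [-0.087, 0.179, 0], "roll": 0},
    {"slide": [-0.087, 0.179, 0], "roll": 0},
  ],
)

```text
t: 15.88
eef_pos: [520.1, 305.9, 94.3]
tcp_rot: [-3.141, -0.003, -2.954]
ft_force: [1.4, -0.5, -1.9]
opening: 0.636
grip_force: 30.0
```

```bash
python3 go.py 520.5 306 17 100.7
```

```text
t 15.88 p [520.1 305.9  94.3] closing ang 100.7 tilt [-0.003 -0.001] open 0.636 j [ 0.42  0.6   1.73 -0.    0.81 -1.34]
[-0.0006  0.0001  0.0773] roll 0.001
```

Call:
step_arm(
  increments=[
    {"slide": [0, 0, 0.035], "roll": 0},
    {"slide": [0, 0, 0.065], "roll": 0},
    {"slide": [0, 0, 0.0785], "roll": 0},
    {"slide": [0, 0, 0.0785], "roll": 0},
    {"slide": [0, 0, 0.0785], "roll": 0},
  ],
)

```text
t: 16.5
eef_pos: [521.2, 305.4, 18.0]
tcp_rot: [3.141, 0.0, -2.956]
ft_force: [-0.6, -0.4, -1.5]
opening: 0.637
grip_force: 30.0
```

Call:
step_arm(
  increments=[
    {"slide": [0, 0, 0], "roll": 0},
    {"slide": [0, 0, 0], "roll": 0},
    {"slide": [0, 0, 0], "roll": 0},
    {"slide": [0, 0, 0], "roll": 0},
  ],
  fingers=1,
)

```text
t: 17.0
eef_pos: [521.0, 306.0, 17.7]
tcp_rot: [3.141, 0.0, -2.955]
ft_force: [0.2, 0.2, -0.4]
opening: 0.979
grip_force: 0.0
```

Call:
step_arm(
  increments=[
    {"slide": [0, 0, -0.05], "roll": 0},
    {"slide": [0, 0, -0.11], "roll": 0},
    {"slide": [0, 0, -0.135], "roll": 0},
  ],
)

```text
t: 17.38
eef_pos: [521.7, 306.3, 156.0]
tcp_rot: [3.141, 0.004, -2.955]
ft_force: [-0.7, 0.2, 0.5]
opening: 1.002
grip_force: 0.0
```

```bash
python3 look.py w7 520 306 40 62; python3 go.py 441.7 -329 150 95.3
```

```text
2176 51.73708369482381 [519.2 305.7  51.1] [520.1 306.   60.8  60.6  53.5]
t 17.43 p [522.3 306.7 158. ] closing ang 100.7 tilt [0.006 0.003] open 1.0 j [ 0.42  0.52  1.67  0.    0.94 -1.34]
[ 0.197  -0.6097  0.0058] roll 0.094
```

Tape is centred (520.1, 306.0). Back to the notes on the mat.

Call:
step_arm(
  increments=[
    {"slide": [0.197, -0.61, 0], "roll": 0.094},
    {"slide": [0.197, -0.61, 0], "roll": 0.094},
    {"slide": [0.197, -0.61, 0], "roll": 0.094},
    {"slide": [0.197, -0.61, 0], "roll": 0.094},
    {"slide": [0.197, -0.61, 0], "roll": 0.094},
  ],
)

```text
t: 18.05
eef_pos: [481.1, -5.9, 152.5]
tcp_rot: [3.142, 0.0, -3.049]
ft_force: [0.0, -0.8, 1.2]
opening: 0.999
grip_force: 0.0
```

```bash
python3 go.py 441.7 -329 150 95.3
```

```text
t 18.05 p [481.1  -5.9 152.5] closing ang 95.3 tilt [0. 0.] open 0.999 j [-0.15  0.37  1.98  0.    0.79 -1.81]
[ 0.0691 -0.3181  0.0024] roll 0.0
```

Call:
step_arm(
  increments=[
    {"slide": [0.069, -0.318, 0], "roll": 0},
    {"slide": [0.069, -0.318, 0], "roll": 0},
    {"slide": [0.069, -0.318, 0], "roll": 0},
    {"slide": [0.069, -0.318, 0], "roll": 0},
    {"slide": [0.069, -0.318, 0], "roll": 0},
  ],
)

```text
t: 18.68
eef_pos: [443.1, -316.3, 152.3]
tcp_rot: [3.141, 0.0, -3.05]
ft_force: [1.8, -0.2, -0.3]
opening: 1.0
grip_force: 0.0
```

Call:
step_arm(
  increments=[
    {"slide": [0.003, -0.013, 0], "roll": 0},
    {"slide": [0.003, -0.013, 0], "roll": 0},
  ],
)

```text
t: 18.92
eef_pos: [441.6, -327.5, 152.1]
tcp_rot: [3.141, -0.001, -3.051]
ft_force: [0.6, 0.3, 0.7]
opening: 0.997
grip_force: 0.0
```

```bash
python3 look.py w8 441 -329 35 62; python3 go.py 441.7 -329 15 95.3
```

```text
3926 41.45853568820502 [ 441.5 -328.7   43. ] [ 442.  -328.7   60.7   60.2    5.4]
t 18.98 p [ 441.8 -326.6  152.2] closing ang 95.3 tilt [-0.001  0.001] open 0.998 j [-0.76  0.46  1.81  0.    0.87 -2.42]
[ 0.0002 -0.0026  0.1372] roll -0.0
```

Call:
step_arm(
  increments=[
    {"slide": [0, -0.0015, 0.06], "roll": 0},
    {"slide": [0, -0.0015, 0.115], "roll": 0},
    {"slide": [0, -0.0015, 0.137], "roll": 0},
    {"slide": [0, -0.0015, 0.137], "roll": 0},
  ],
)

```text
t: 19.48
eef_pos: [442.0, -326.8, 14.5]
tcp_rot: [3.139, -0.002, -3.047]
ft_force: [0.1, -0.1, 0.4]
opening: 0.999
grip_force: 0.0
```

Call:
step_arm(
  increments=[
    {"slide": [0, 0, 0], "roll": 0},
    {"slide": [0, 0, 0], "roll": 0},
    {"slide": [0, 0, 0], "roll": 0},
    {"slide": [0, 0, 0], "roll": 0},
    {"slide": [0, 0, 0], "roll": 0},
  ],
  fingers=0,
)

```text
t: 20.1
eef_pos: [442.2, -329.1, 16.0]
tcp_rot: [-3.141, 0.0, -3.05]
ft_force: [-0.2, 1.1, 5.9]
opening: 0.629
grip_force: 30.0
```

Call:
step_arm(
  increments=[
    {"slide": [0, 0, 0], "roll": 0},
    {"slide": [0, 0, -0.03], "roll": 0},
    {"slide": [0, 0, -0.08], "roll": 0},
    {"slide": [0, 0, -0.13], "roll": 0},
    {"slide": [0, 0, -0.13], "roll": 0},
  ],
)

```text
t: 20.72
eef_pos: [443.0, -329.9, 148.7]
tcp_rot: [-3.137, 0.004, -3.049]
ft_force: [0.7, 0.1, -3.3]
opening: 0.632
grip_force: 30.0
```

```bash
python3 go.py 466.4 105.3 150 90.4
python3 - <<'E'
from h import *
# empty square tray, now in full view of the top camera
c=cam("top");P=cloud(c);hsv=cv2.cvtColor(c["color"],cv2.COLOR_RGB2HSV)
W=(np.hypot(P[...,0]-470,P[...,1]-103)<100)&(hsv[...,1]>75)&(P[...,2]<25)
m=cv2.morphologyEx(W.astype(np.uint8),cv2.MORPH_OPEN,np.ones((3,3)))
q=rays(c,m,8);print(m.sum(),rect(q))
E
```

```text
t 20.73 p [ 443.  -329.9  148.7] closing ang 95.3 tilt [ 0.004 -0.004] open 0.632 j [-0.76  0.47  1.82  0.    0.85 -2.42]
[-0.0634  0.4312 -0.003 ] roll 0.085
2529 [4.688e+02 1.081e+02 1.261e+02 1.234e+02 4.000e-01]
```

Call:
step_arm(
  increments=[
    {"slide": [-0.065, 0.434, 0], "roll": 0.085},
    {"slide": [-0.065, 0.434, 0], "roll": 0.085},
    {"slide": [-0.065, 0.434, 0], "roll": 0.085},
    {"slide": [-0.065, 0.434, 0], "roll": 0.085},
    {"slide": [-0.065, 0.434, 0], "roll": 0.085},
  ],
)

```text
t: 21.4
eef_pos: [458.8, -15.0, 144.1]
tcp_rot: [3.141, -0.003, -3.135]
ft_force: [0.9, -0.2, -1.9]
opening: 0.63
grip_force: 30.0
```

```bash
python3 go.py 468.8 108 100 90.4
```

```text
t 21.40 p [458.8 -15.  144.1] closing ang 90.4 tilt [-0.003  0.001] open 0.63 j [-0.18  0.36  2.03  0.    0.75 -1.75]
[-0.0109  0.1229  0.0441] roll -0.0
```

Call:
step_arm(
  increments=[
    {"slide": [-0.011, 0.122, 0.044], "roll": 0},
    {"slide": [-0.011, 0.122, 0.044], "roll": 0},
    {"slide": [-0.011, 0.122, 0.044], "roll": 0},
    {"slide": [-0.011, 0.122, 0.044], "roll": 0},
  ],
)

```text
t: 21.9
eef_pos: [469.1, 105.1, 100.4]
tcp_rot: [-3.141, -0.003, -3.133]
ft_force: [0.2, -0.8, -1.8]
opening: 0.627
grip_force: 30.0
```

```bash
python3 go.py 468.8 108 16.5 90.4
```

```text
t 21.90 p [469.1 105.1 100.4] closing ang 90.5 tilt [-0.003 -0.   ] open 0.627 j [ 0.08  0.46  2.02 -0.    0.66 -1.5 ]
[0.0001 0.0029 0.0839] roll 0.001
```

Call:
step_arm(
  increments=[
    {"slide": [0, 0.002, 0.035], "roll": 0},
    {"slide": [0, 0.002, 0.065], "roll": 0},
    {"slide": [0, 0.002, 0.083], "roll": 0},
    {"slide": [0, 0.002, 0.083], "roll": 0},
    {"slide": [0, 0.002, 0.083], "roll": 0},
  ],
)

```text
t: 22.52
eef_pos: [470.2, 106.3, 19.2]
tcp_rot: [3.141, 0.001, -3.136]
ft_force: [-0.4, -0.2, -2.4]
opening: 0.632
grip_force: 30.0
```

Call:
step_arm(
  increments=[
    {"slide": [0, 0, 0], "roll": 0},
    {"slide": [0, 0, 0], "roll": 0},
    {"slide": [0, 0, 0], "roll": 0},
    {"slide": [0, 0, 0], "roll": 0},
  ],
  fingers=1,
)

```text
t: 23.02
eef_pos: [469.9, 107.2, 18.8]
tcp_rot: [3.141, 0.0, -3.134]
ft_force: [0.8, -0.3, -0.6]
opening: 0.974
grip_force: 0.0
```

Call:
step_arm(
  increments=[
    {"slide": [0, 0, -0.05], "roll": 0},
    {"slide": [0, 0, -0.11], "roll": 0},
    {"slide": [0, 0, -0.17], "roll": 0},
    {"slide": [0, 0, -0.2], "roll": 0},
    {"slide": [0, 0, -0.2], "roll": 0},
  ],
)

```text
t: 23.65
eef_pos: [470.5, 107.2, 220.6]
tcp_rot: [3.141, 0.004, -3.134]
ft_force: [-0.6, 0.0, -0.1]
opening: 0.997
grip_force: 0.0
```

Call:
step_arm(
  increments=[
    {"slide": [0, -0.3, 0], "roll": 0},
    {"slide": [0, -0.3, 0], "roll": 0},
    {"slide": [0, -0.3, 0], "roll": 0},
    {"slide": [0, -0.3, 0], "roll": 0},
    {"slide": [0, -0.3, 0], "roll": 0},
  ],
)

```text
t: 24.28
eef_pos: [471.3, -195.0, 217.1]
tcp_rot: [3.14, -0.002, -3.135]
ft_force: [1.1, 0.3, 0.3]
opening: 0.999
grip_force: 0.0
```

Call:
step_arm(
  increments=[
    {"slide": [0, -0.25, 0], "roll": 0},
    {"slide": [0, -0.25, 0], "roll": 0},
    {"slide": [0, -0.25, 0], "roll": 0},
    {"slide": [0, -0.25, 0], "roll": 0},
    {"slide": [0, -0.25, 0], "roll": 0},
  ],
)

```text
t: 24.9
eef_pos: [472.7, -446.1, 215.7]
tcp_rot: [3.14, -0.002, -3.138]
ft_force: [-0.3, -0.0, -0.2]
opening: 0.996
grip_force: 0.0
```

Run:
```python
from h import *
c=cam("top");P=cloud(c);hsv=cv2.cvtColor(c["color"],cv2.COLOR_RGB2HSV);save(c,"end",(90,90,490,340),2)
for n,xy,z in (("tape",(521,306),30),("notes",(468,108),30),("stapler",(468,-107),25)):
    q=P[objs(P,c,xy,75,z,70)]; print(n,len(q),np.median(q[:,2]),rect(q[:,:2]))
    W=(np.hypot(P[...,0]-xy[0],P[...,1]-xy[1])<97)&(hsv[...,1]>75)&(P[...,2]<25)
    m=cv2.morphologyEx(W.astype(np.uint8),cv2.MORPH_OPEN,np.ones((3,3)))
    print("  tray",rect(rays(c,m,8)))
```

```text
tape 405 51.09062199345965 [521.4 303.6  60.8  60.  113.6]
  tray [521.8 308.5 138.7 137.   91. ]
notes 650 41.989511055977516 [471.2 105.6  59.9  57.6   0.8]
  tray [4.688e+02 1.081e+02 1.262e+02 1.234e+02 4.000e-01]
stapler 640 51.88475153704394 [ 468.4 -109.1  112.5   31.4   11.1]
  tray [ 470.7 -105.6  149.3   98.7   11. ]
```

View pics/end.png

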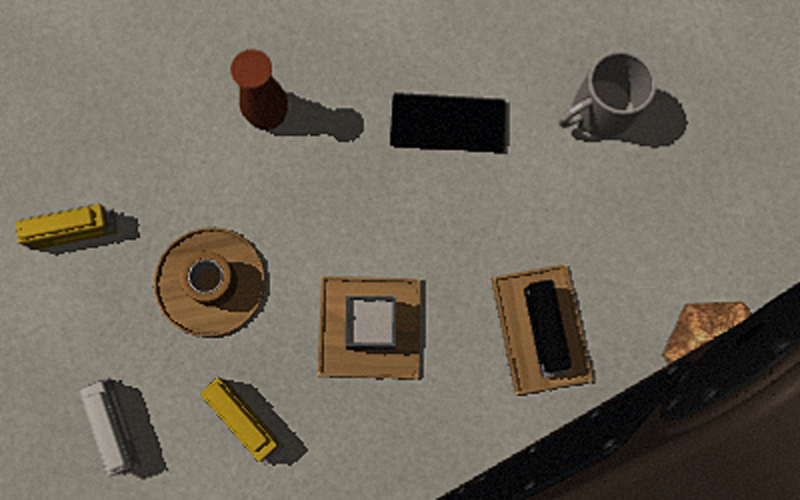

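The picture shows the tape in the round tray (210,278), the notes in the square tray (371,322) and the stapler along the oblong tray (547,328). All are within about 5 mm of centre, and the phone, vase and mug have not moved.

```bash
python3 -c "
from cell import env; print(env.job_done())"
```

```text
the job is handed in; nothing more can be done
None
```

The job is handed in: tape roll, note holder and stapler each stand upright in their own tray, about 5 mm or less from centre by the top camera, after about 25 s; no verdict was returned.

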